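Hook the headset bracket into the slotted desk rack and lock it

ROBOT

A 6-joint arm with a two-finger parallel gripper is mounted at the origin on the work surface; the furniture and walls round the work are solid. World frame = base frame: x ahead of the robot, y to its left, z up, the work surface at z = 0. Lengths are in m, angles in rad, forces in N, time in s.
With the tool pointing down it reaches from about 0.225 to 0.875 m from the base axis. Payload 3.4 kg.
Tool frame: the origin (TCP) lies between the finger pads; the fingertips stand 11 mm ahead of it and the grasp point (between the pads) lies 8 mm behind it; z points along the fingers, y is the line along which they close (so a half turn about z gives the same grasp; the last joint's range is limited). The gripper opens to 85 mm and grips with 20 to 120 N. Pads are 22 mm wide; open, the fingers measure 114 mm over their backs; the gripper's body (76 mm by 85 mm) begins 54 mm behind the grasp point. The pads swing forward as they close: fully open they stand 13 mm farther back than shut.
Start: joints at [1.154, 0.276, 1.505, -0, 1.361, -0.121], TCP at [0.168, 0.55, 0.242] pointing down, gripper open.
Joint ranges: [-2.89, 2.89], [-0.75, 2.08], [0.22, 2.7], [-1.18, 4.32], [0.11, 2.71], [-2.7, 2.7]. Speed limits (rad/s): [2.57, 2.57, 3.14, 3.14, 3.14, 3.14].

INTERFACE

Orientations are given as a unit quaternion [w, x, y, z].
In Python, from rig import manip, imaging gives the robot as it stands. The module is installed in compiled form; this text tells all that it offers.
- The arm moves only by the tool jog_arm, never from a script. Its argument "deltas" is one flat list of numbers, 7 for each row, row after row: the turn, a rotation vector about the world's x, y, z in degrees, then the shift along the world's x, y, z in mm, then the opening, from 0 (shut) to 1 (fully open). In form: [ax, ay, az, tx, ty, tz, gripper, ax, ay, az, tx, ty, tz, gripper, ...]. A call has 1 to 20 rows; each row is the pose to reach, as a shift and turn from the pose commanded when the call began; what a row does not reach only later rows make up. A row lasts 1/10 s, in which the tool goes at most 50 mm and 8.59 degrees, less where a joint would pass 70% of its speed; a pose out of reach is approached as far as the arm can. A call with a gripper value outside its range is refused whole. The fingers move at their own pace and stop on an object; "grip_force" is the grip in N (left out, the last holds). Time passes only in rows, so rows that repeat a pose let the fingers close. It gives the time, the measured TCP pose, the force, the opening and the grip force at its end, in the units of the state.
- manip.get_state(): the state, without advancing time (a new reading comes with each control period).
- imaging.get_image(name): name is "scene" or "top"; returns the picture (420x560x3 uint8, blue, green, red); there is no depth.
- imaging.calibration(name): a dict with "mtx" (3x3 intrinsics, pixels), "dist" ([k1, k2, p1, p2, k3] as OpenCV has them; the pictures are not rectified), "cam_to_world" (4x4, takes a point from camera to world coordinates). Camera axes: x right, y down, z forward; pixel columns grow to the right and rows downward; lengths in m; the calibration is good to about 2 mm. A picture is of the moment at which its call begins. calibration takes no time and is no camera call.
- manip.sign_off(): hands the job in; it is judged then, once.
The state is a dict: "clock": time; "qpos": joint angles; "qd": joint speeds; "effort": joint torques, N m; "position": TCP position; "ee_rot": TCP orientation; "contact_force": force on the tool from outside, world axes, zero at the start; "moment": the same for the moment, N m; "width": finger opening in m; "gripper_force": force on a finger pad.
Only numpy, scipy, OpenCV 4.12 (cv2) and the standard library are available. Lean on these libraries where they do the work, as an engineer would, in place of code of your own. Each camera call takes 0.05 s, during which the arm holds its last target. There are 200 camera calls.

TASK

Fit the headset bracket to the slotted rack on the desk: put its two hooked tabs through the two slots of the rack's panel, then push the bracket down against the sprung ledge until the sprung lock snaps out over it and holds it, and let go. The panel may be clamped somewhat higher or lower than measured, so feel for it and do not force anything; leave the other things on the desk where they are.

Things in the scene. Friction and masses are not known exactly. Their poses are not given: they have to be found in the camera images.
- bracket: Loose grey headset bracket, 0.18 to 0.31 kg, starting upright on the desk like an L. Origin: middle of the lower edge of its flat back face; z up, +x out of the back (where the tabs point), y across. Back plate: x -5 to 0 mm, 90 wide, 90 high; window 32 wide, z = 36 to 85 mm, closed above by a bridge (z = 85 to 90 mm). Plate and arm stand on the desk.
- bracket_grip (a point): Grasp point on the bracket's arm: x -65, y 0, z 14 mm of the bracket, same axes. Arm: dark bar 14 mm wide (y; grasp across it), 28 high (z = 0 to 28), out to x = -114 mm; its end (x -114 to -104) turns up to z = 46 mm. Next to the plate a root block as wide (x = -41 to -4) rises to z = 62 mm: press down on its flat top (x about -25); pressed far out on the arm, the hooks tilt and jam.
- bracket_tabs (a point): Midway between the two tabs at the back face, x 0, y 0, z 76 mm of the bracket (underside of the necks), same axes. Tabs at y = -32 and +32 mm, 8 mm wide: neck z = 76 to 84 mm, reaching back to x = 11.5 mm; at its end a hook (x = 6.5 to 11.5 mm) hangs down to z = 58 mm. Gap between back face and hook 6.5 mm.
- rack: Fixed rack: dark base 130 x 150 x 12 mm, two posts, on their front an upright grey panel 5 mm thick, 124 wide. Origin at desk height under the middle of the panel's front face (x = 0); z up, +x goes through the panel, away from the side where the bracket hangs. The rack cannot move in use. More than 40 N of the fingers, or 60 N of the bracket's contacts summed, on the rack counts as forcing.
- slots (a point): Nominal middle between the slots' lower ends on the panel's front face: x 0, y 0, z 186 mm of the rack, same axes. The panel is clamped up to 15 mm higher or lower than nominal, with all on it; this shift is NOT in the readings. Slots at y = -32 and +32 mm, 14 wide, 31 high; behind them the hooks have room (over 20 mm). The panel's flat top edge is 41 mm above the lower ends.
- home (a point): Nominal place of the bracket's origin when pushed fully down: x 0, y 0, z 110 mm of the rack, same axes (plus the unknown panel shift). The undersides of the necks then meet the lower ends of the slots; let go, it rises 0.5 to 2 mm, up to the lock. The hooks pass the slots when it is 18 to 23 mm above this; pushed in until the back face meets the panel, it goes straight down.
- lock (a joint): Sprung steel wedge in the panel's middle, 14 mm wide, standing 4 mm out, underside 16 mm and ramp top 24 mm above the slots' lower ends. Value (m): 0 = out, up to 0.008 = pushed in; 900 N/m, preload 4.5 N. It stands in the bracket's window as the tabs enter. The bridge meets the ramp about 15 mm above home (5 to 18 N push to pass, ledge included); in the last 2 mm the lock snaps out over it.
- mint_tin: Round pot, 68 mm across, 43 mm high, loose on the desk; a bystander to be left alone. Origin: centre of its underside, z up.
- stapler: Desk stapler 148 x 63 x 44 mm, loose on the desk; a bystander to be left alone. Origin: centre of its underside, z up.
- sticky_notes: Pad of sticky notes 87 x 87 x 17 mm, loose on the desk; a bystander to be left alone. Origin: centre of its underside, z up.
- mouse: White computer mouse 105 x 58 x 36 mm, loose on the desk; a bystander to be left alone. Origin: centre of its underside, z up.
- ledge (a joint): Small sprung steel ledge on the panel's front, 30 mm wide (y), 8 mm deep, under the middle of the bracket's plate; it shifts with the panel. Its top stands 5 mm above the underside of a bracket pushed fully down. Value (m): 0 = up, growing to 0.005 as the bracket presses it down. 500 N/m, preload 4 N: it lifts an unlocked bracket off again and holds a locked one up against the lock.

How it is judged:
By the outcome, as a careful person would: the job done as asked, in the order asked, and still so for the second after the job is handed in, with the robot touching nothing.
It also fails if it takes over 72 s, if anything falls off the work surface, if the arm or the gripper's body presses on something with over 40 N, if the wrist force passes 120 N, or if a joint passes its speed limit or range.

## Working session

There is one attempt and no reset: what is moved stays moved. The work goes in short steps, Python scripts to look and compute and a tool call to move; the robot and the scene stay as the last step left them, time stands still between calls to the robot, and variables do not carry over. Pictures are saved under pics/ and viewed, at most 10 in all, crops included, and the job is handed in when it is done.

Besides the shell and the picture viewer there is one more tool, called after "Emit:" as a command line: name --argument value ..., lists and objects as JSON in quotes. jog_arm: Moves the arm, as the interface text tells. Its arguments: {"type":"object","properties":{"deltas":{"type":"array"},"grip_force":{"type":"number"}},"required":["deltas"]}

```bash
mkdir -p pics; python3 - <<'E'
from rig import manip, imaging
import cv2
for n in("scene","top"):
    cv2.imwrite(f"pics/{n}0.png",imaging.get_image(n)); c=imaging.calibration(n); print(n,c)
print(manip.get_state())
E
```

```text
scene {'mtx': array([[466.01443301,   0.        , 272.23820044],
       [  0.        , 466.01443301, 205.36555408],
       [  0.        ,   0.        ,   1.        ]]), 'dist': array([0.01596956, 0.        , 0.        , 0.        , 0.        ]), 'cam_to_world': array([[-0.8516791 , -0.40595563,  0.33142531,  0.21225683],
       [-0.52387061,  0.64232972, -0.55943911,  0.53729987],
       [ 0.01422313, -0.65008658, -0.75972702,  0.90738697],
       [ 0.        ,  0.        ,  0.        ,  1.        ]])}
top {'mtx': array([[429.91348296,   0.        , 284.2308197 ],
       [  0.        , 429.91348296, 210.55959063],
       [  0.        ,   0.        ,   1.        ]]), 'dist': array([-0.08177343,  0.        ,  0.        ,  0.        ,  0.        ]), 'cam_to_world': array([[-0.11781555, -0.89473702,  0.43077275,  0.10026627],
       [-0.99302336,  0.10400704, -0.05556213,  0.01134218],
       [ 0.0049101 , -0.43431348, -0.9007484 ,  1.02344653],
       [ 0.        ,  0.        ,  0.        ,  1.        ]])}
{'clock': 0.1, 'qpos': array([ 1.15398788e+00,  2.76543700e-01,  1.50603680e+00,  2.17316437e-05,
        1.36071028e+00, -1.20991599e-01]), 'qd': array([ 0.00119631, -0.0016029 , -0.0036995 , -0.00055932,  0.00051714,
        0.00099238]), 'effort': array([ 1.70388375e-03, -4.17691076e+01, -2.46406031e+01, -1.90054521e-05,
        5.67808107e-03,  1.58191779e-05]), 'position': array([0.16742687, 0.54959473, 0.24150733]), 'ee_rot': array([-2.35814848e-04,  1.47371913e-01,  9.89080785e-01, -8.15728589e-04]), 'contact_force': array([-0.19488055, -0.01346831, -0.34550773]), 'moment': array([-0.00931475, -0.01595643,  0.00599321]), 'gripper_force': 0.0, 'width': 0.08523978532881947}
```

View pics/scene0.png

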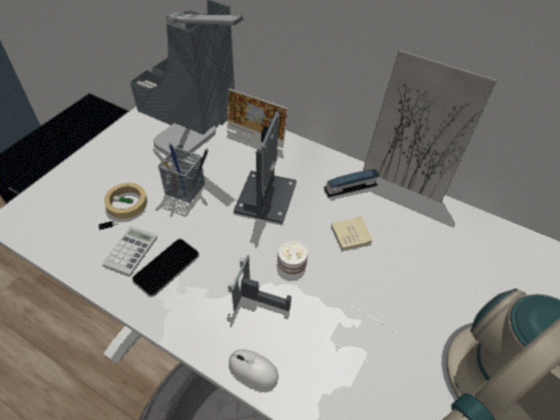

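View pics/top0.png

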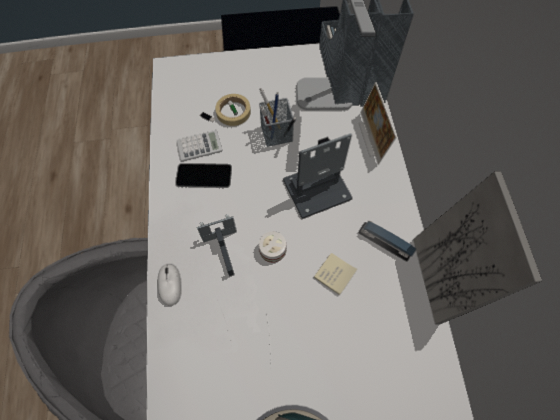

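The scene view shows the bracket at about (262,290), the tin at (292,257), the mouse at (253,370) and the rack at (266,175). In the top view the bracket is at about (220,240) and the rack at (320,175). Next I'll zoom in on the bracket and rack in both views.

```bash
python3 - <<'E'
import cv2,numpy as np
s=cv2.imread("pics/scene0.png");t=cv2.imread("pics/top0.png")
def cr(im,x,y,w,h,k): return cv2.resize(im[y:y+h,x:x+w],None,fx=k,fy=k,interpolation=cv2.INTER_CUBIC)
a=cr(t,180,200,80,100,5);b=cr(t,275,125,80,100,5)
cv2.imwrite("pics/topc.png",np.hstack([a,b]))   # left: x=180+u/5,y=200+v/5 ; right x=275+(u-400)/5,y=125+v/5
a=cr(s,220,245,80,80,5);b=cr(s,225,110,80,120,5)
a=cv2.copyMakeBorder(a,0,200,0,0,cv2.BORDER_CONSTANT)
cv2.imwrite("pics/scenec.png",np.hstack([a,b]))
E
```

```text
(no output)
```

View pics/topc.png

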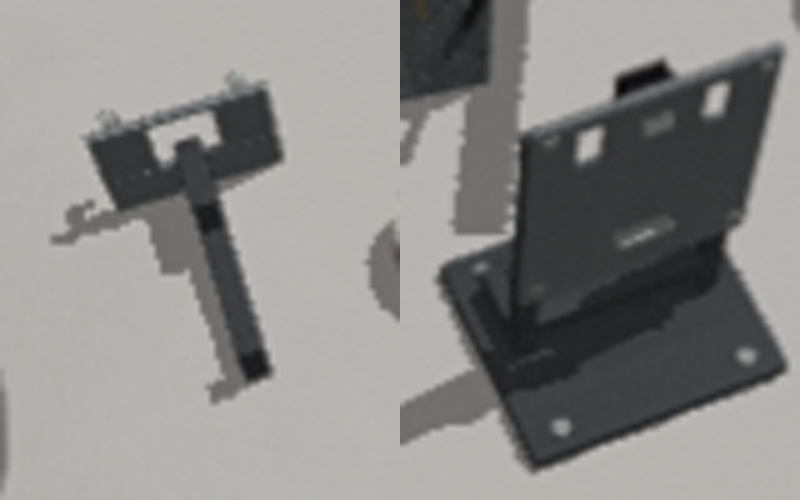

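View pics/scenec.png

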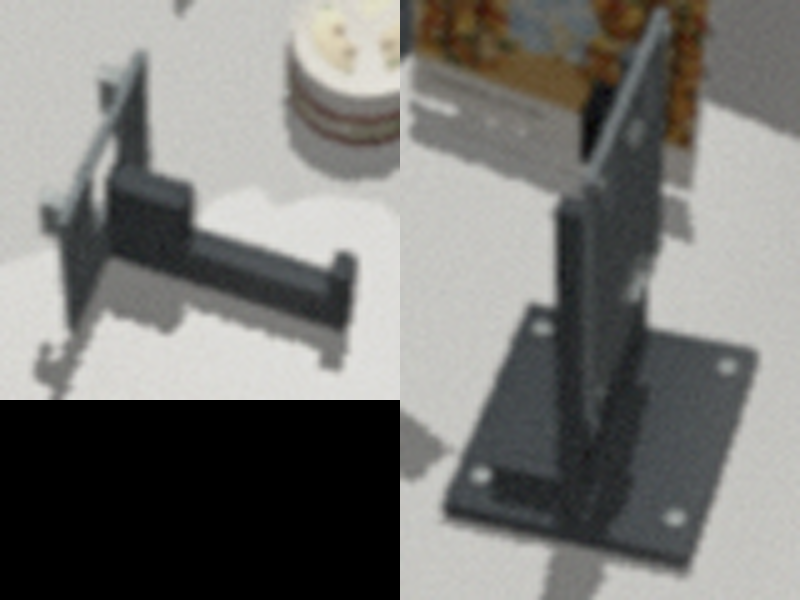

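The crops give clear corners for the plate, root block, arm end, panel top, slots and base. I'll fit both poses jointly from the two views.

```bash
cat > fit.py <<'E'
import numpy as np,cv2
from scipy.optimize import least_squares
from rig import imaging
C={n:imaging.calibration(n) for n in("scene","top")}
def proj(n,P):
    c=C[n];M=np.linalg.inv(c["cam_to_world"])
    return cv2.projectPoints(np.array(P,float),cv2.Rodrigues(M[:3,:3])[0],M[:3,3],c["mtx"],c["dist"])[0][:,0]
def place(p,P):
    c,s=np.cos(p[2]),np.sin(p[2]);P=np.array(P,float)/1000
    return np.c_[p[0]+c*P[:,0]-s*P[:,1],p[1]+s*P[:,0]+c*P[:,1],P[:,2]]
E
python3 - <<'E'
from fit import *
def px(u,v,ou,ov,x0): return ((u-x0+.5)/5-.5+ou,(v+.5)/5-.5+ov)
# bracket
T=[((-2.5,45,90),(90,136)),((-2.5,-45,90),(266,86)),((-5,45,0),(118,210)),((-5,-45,0),(283,158)),((-114,7,0),(246,382)),((-114,-7,0),(271,374)),((-41,7,62),(197,208)),((-41,-7,62),(219,203))]
S=[((-5,45,90),(65,217)),((-5,-45,90),(145,55)),((-5,45,0),(75,328)),((-114,7,0),(348,327)),((-41,7,62),(189,206)),((-41,-7,62),(194,185))]
O={"top":np.array([px(*q,180,200,0) for _,q in T]),"scene":np.array([px(*q,220,245,0) for _,q in S])}
L={"top":[a for a,_ in T],"scene":[a for a,_ in S]}
f=lambda p:np.concatenate([(proj(n,place(p,L[n]))-O[n]).ravel() for n in L])
r=least_squares(f,[.4,.15,0],loss="soft_l1");print("bracket",r.x[:2],np.degrees(r.x[2]));print(f(r.x).reshape(-1,2).round(1).tolist())
# rack; p=x,y,yaw,dz(mm),xbase centre(mm)
T=[((0,62,227),(523,137),1,0),((0,-62,227),(781,53),1,0),((0,32,186),(590,163),1,0),((0,-32,186),(714,118),1,0),((-65,75,12),(533,460),0,1),((-65,-75,12),(785,366),0,1),((65,75,12),(444,268),0,1)]
S=[((0,62,227),(600,182),1,0),((0,-62,227),(666,14),1,0),((65,75,12),(446,500),0,1),((-65,75,12),(690,556),0,1),((-65,-75,12),(757,352),0,1),((65,-75,12),(531,306),0,1)]
O={"top":np.array([px(q[0],q[1],275,125,400) for _,q,_,_ in T]),"scene":np.array([px(q[0],q[1],225,110,400) for _,q,_,_ in S])}
D={"top":T,"scene":S}
def f(p):
    return np.concatenate([(proj(n,place(p,[(a[0]+p[4]*b,a[1],a[2]+p[3]*z) for a,_,z,b in D[n]]))-O[n]).ravel() for n in D])
r=least_squares(f,[.6,-.1,0,0,0],loss="soft_l1",x_scale=[.1,.1,.1,10,10]);print("rack",r.x[:2],np.degrees(r.x[2]),r.x[3:]);print(f(r.x).reshape(-1,2).round(1).tolist())
E
```

```text
bracket [0.53700245 0.12161014] 12.331928645187556
[[-0.8, 1.2], [0.4, 0.1], [0.1, 1.3], [0.8, 1.2], [0.5, 1.2], [1.0, 1.1], [-0.9, 0.7], [0.3, -0.1], [-0.7, 0.4], [-0.4, -2.3], [-0.5, -0.2], [-1.3, 0.4], [-1.7, -0.4], [-0.4, -1.7]]
rack [ 0.62954418 -0.1488444 ] 15.854349762443276 [7.76942361 9.53869485]
[[1.3, 0.7], [0.5, -0.2], [-0.7, 1.2], [-0.3, 1.3], [-0.0, 2.1], [1.3, 1.2], [-1.4, 0.2], [-2.8, -0.5], [-0.6, -1.9], [-1.8, -0.0], [-0.5, 0.2], [0.7, -1.2], [-0.7, -1.9]]
```

```bash
python3 - <<'E'
from fit import *
def px(u,v,ou,ov,x0): return ((u-x0+.5)/5-.5+ou,(v+.5)/5-.5+ov)
A={"top":[((-2.5,45,90),(90,136)),((-2.5,-45,90),(266,86)),((-5,45,0),(118,210)),((-5,-45,0),(283,158)),((-114,7,0),(246,382)),((-114,-7,0),(271,374)),((-41,7,62),(197,208)),((-41,-7,62),(219,203))],
"scene":[((-5,45,90),(65,217)),((-5,-45,90),(145,55)),((-5,45,0),(75,328)),((-114,7,0),(348,327)),((-41,7,62),(189,206)),((-41,-7,62),(194,185))]}
B={"top":[((0,62,227),(523,137),1,0),((0,-62,227),(781,53),1,0),((0,32,186),(590,163),1,0),((0,-32,186),(714,118),1,0),((-65,75,12),(533,460),0,1),((-65,-75,12),(785,366),0,1),((65,75,12),(444,268),0,1)],
"scene":[((0,62,227),(600,182),1,0),((0,-62,227),(666,14),1,0),((65,75,12),(446,500),0,1),((-65,75,12),(690,556),0,1),((-65,-75,12),(757,352),0,1),((65,-75,12),(531,306),0,1)]}
oa={"top":(180,200,0),"scene":(220,245,0)};ob={"top":(275,125,400),"scene":(225,110,400)}
def f(p):
    b,k=p[:3],p[3:8];o={"top":p[8:10],"scene":p[10:12]};R=[p[8:]*.5]
    for n in A:
        R.append((proj(n,place(b,[a[0] for a in A[n]]))+o[n]-np.array([px(*a[1],*oa[n]) for a in A[n]])).ravel())
        R.append((proj(n,place(k,[(a[0]+k[4]*m,a[1],a[2]+k[3]*z) for a,_,z,m in B[n]]))+o[n]-np.array([px(*a[1],*ob[n]) for a in B[n]])).ravel())
    return np.concatenate(R)
r=least_squares(f,[.53,.12,.2,.63,-.15,.27,7,9,0,0,0,0],loss="soft_l1",x_scale=[.1,.1,.1,.1,.1,.1,10,10,1,1,1,1])
p=r.x;print("br",p[:2],np.degrees(p[2]),"rack",p[3:5],np.degrees(p[5]),p[6:8],"off",p[8:]);print(abs(f(p)).max())
print("grip",place(p,[(-65,0,0)]))
# tin
def ray(n,uv,z):
    c=C[n];q=cv2.undistortPoints(np.array([[uv]],float),c["mtx"],c["dist"])[0,0];d=c["cam_to_world"][:3,:3]@[q[0],q[1],1];o=c["cam_to_world"][:3,3];return o+d*(z-o[2])/d[2]
print("tin",ray("top",(272,243),.043))
E
```

```text
br [0.53884175 0.11939752] 12.106937258092705 rack [ 0.63114868 -0.15174823] 16.12275737178786 [ 6.91591365 10.84962991] off [-1.03935706 -0.16222962  1.03371781  1.67773539]
1.7395781791087188
grip [[0.47528749 0.10576462 0.        ]]
tin [ 0.48520355 -0.0090755   0.043     ]
```

Emit:
jog_arm --deltas '[0, 0, 29, 306, -443, -60, 0.6, 0, 0, 29, 306, -443, -60, 0.6, 0, 0, 29, 306, -443, -60, 0.6, 0, 0, 29, 306, -443, -60, 0.6, 0, 0, 29, 306, -443, -60, 0.6, 0, 0, 29, 306, -443, -60, 0.6, 0, 0, 29, 306, -443, -60, 0.6, 0, 0, 29, 306, -443, -60, 0.6, 0, 0, 29, 306, -443, -60, 0.6, 0, 0, 29, 306, -443, -60, 0.6, 0, 0, 29, 306, -443, -60, 0.6, 0, 0, 29, 306, -443, -60, 0.6, 0, 0, 29, 306, -443, -60, 0.6, 0, 0, 29, 306, -443, -140, 0.6, 0, 0, 29, 306, -443, -140, 0.6, 0, 0, 29, 306, -443, -140, 0.6]' --grip_force 60

```text
clock: 1.7
position: [0.4689, 0.1082, 0.099]
ee_rot: [-0.005, -0.106, 0.994, 0.0]
contact_force: [-1.0, -0.1, 0.6]
width: 0.0512
gripper_force: 0.0
```

```bash
python3 - <<'E'
from rig import manip, imaging
import cv2,numpy as np
t=imaging.get_image("top");s=imaging.get_image("scene")
f=lambda im,x,y,w,h:cv2.resize(im[y:y+h,x:x+w],(400,int(400*h/w)),interpolation=cv2.INTER_CUBIC)
cv2.imwrite("pics/a.png",np.hstack([f(t,160,180,120,120),f(s,200,200,120,120)]))
d=manip.get_state();print(d["position"],d["ee_rot"],d["width"],d["contact_force"])
E
```

```text
[0.47303941 0.10827136 0.10271766] [-3.33391594e-04 -1.05913833e-01  9.94375234e-01  2.05830477e-04] 0.05109265871173969 [-0.38267397 -0.13919571  0.16945743]
```

View pics/a.png

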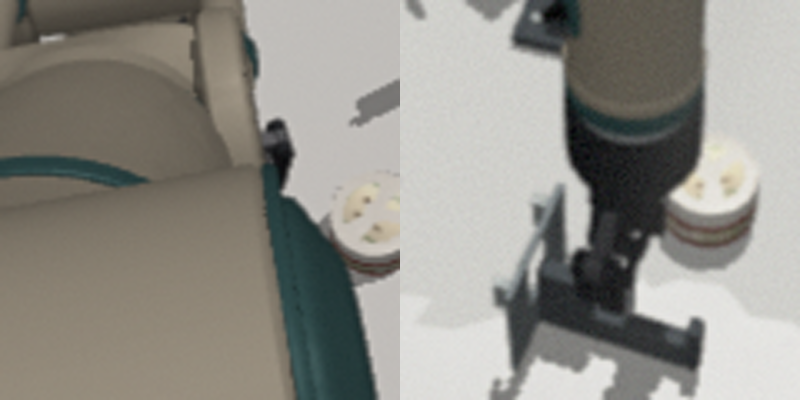

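The scene crop shows the fingers above the arm, straddling it at about (610,290). The tin at (715,205) is clear. Descending to grip now.

Emit:
jog_arm --deltas '[0, 0, 0, 1, -2, -40, 0.6, 0, 0, 0, 1, -2, -70, 0.6, 0, 0, 0, 1, -2, -84, 0.6, 0, 0, 0, 1, -2, -88, 0.6, 0, 0, 0, 1, -2, -88, 0.6, 0, 0, 0, 1, -2, -88, 0, 0, 0, 0, 1, -2, -88, 0, 0, 0, 0, 1, -2, -88, 0, 0, 0, 0, 1, -2, -88, 0, 0, 0, 0, 1, -2, -88, 0, 0, 0, 0, 1, -2, -88, 0]' --grip_force 80

```text
clock: 2.9
position: [0.4757, 0.1055, 0.0158]
ee_rot: [0.001, -0.105, 0.994, 0.0]
contact_force: [-0.0, 1.6, 6.2]
width: 0.0126
gripper_force: 79.1
```

Emit:
jog_arm --deltas '[0, 0, 0, 0, 0, 20, 0, 0, 0, 0, 0, 0, 60, 0, 0, 0, 0, 0, 0, 100, 0, 0, 0, 0, 0, 0, 138, 0, 0, 0, 4, 10, -40, 138, 0, 0, 0, 4, 20, -85, 138, 0, 0, 0, 4, 25, -130, 138, 0, 0, 0, 4, 30, -175, 138, 0, 0, 0, 4, 34, -220, 138, 0, 0, 0, 4, 36, -260, 138, 0, 0, 0, 4, 36, -285, 138, 0, 0, 0, 4, 36, -292, 138, 0, 0, 0, 4, 36, -292, 138, 0, 0, 0, 4, 36, -292, 138, 0, 0, 0, 4, 36, -292, 138, 0]'

```text
clock: 4.4
position: [0.5103, -0.1854, 0.1523]
ee_rot: [-0.0, -0.14, 0.99, 0.0]
contact_force: [0.1, 0.6, -1.9]
width: 0.0125
gripper_force: 78.3
```

```bash
python3 - <<'E'
from rig import manip, imaging
import cv2,numpy as np
t=imaging.get_image("top");s=imaging.get_image("scene")
cv2.imwrite("pics/tb.png",t);cv2.imwrite("pics/sb.png",s)
f=lambda im,x,y,w,h,k:cv2.resize(im[y:y+h,x:x+w],None,fx=k,fy=k,interpolation=cv2.INTER_CUBIC)
cv2.imwrite("pics/b.png",np.hstack([f(t,265,120,100,120,4),f(s,210,100,100,120,4)]))
d=manip.get_state();print(d["position"],d["ee_rot"],d["width"],d["contact_force"],d["moment"])
E
```

```text
[ 0.51055473 -0.18561167  0.15239266] [-7.17196688e-05 -1.40462561e-01  9.90085958e-01  2.44213570e-04] 0.012684261067858407 [-0.12753976  0.54329562 -1.91344838] [-0.09985385  0.01352095  0.01645413]
```

View pics/b.png

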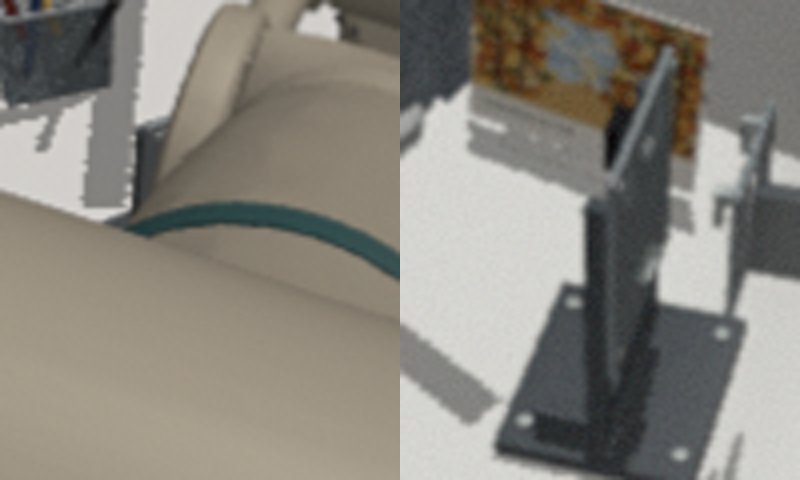

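The top view is now blocked by the arm. In the scene crop the panel's top edge runs from (612,180) to (668,50), and the bracket's plate, from (737,190) to (772,105), faces it with its hooks toward the slots. One enlarged crop with predicted overlays will give the relative correction.

```bash
python3 - <<'E'
from fit import *
s=cv2.imread("pics/sb.png");k=8;x0,y0=248,108
im=cv2.resize(s[y0:y0+72,x0:x0+92],None,fx=k,fy=k,interpolation=cv2.INTER_CUBIC)
def dr(P,c):
    q=((proj("scene",P)+.5-[x0,y0])*k-.5)
    for u in q: cv2.circle(im,tuple(int(round(a)) for a in u),2,c,-1)
    print(q.round().astype(int).tolist())
# bracket from TCP
a=2*np.arctan2(.990086,-.140463)-np.pi/2-np.pi/2
a=np.arctan2(np.sin(a),np.cos(a));print(np.degrees(a))
h=.15239-.0158
o=np.array([.51055,-.18561])+.0646*np.array([np.cos(a),np.sin(a)])
print(o,h)
L=[(0,45,90),(0,-45,90),(-5,45,90),(-5,-45,90),(-5,45,0),(0,36,84),(11.5,36,84),(11.5,36,58),(0,-28,84),(11.5,-28,84)]
P=place([*o,a],L);P[:,2]+=h;dr(P,(0,0,255))
r=[.63115,-.15175,np.radians(16.12)]
dr(place(r,[(0,62,234),(0,-62,234),(5,62,234),(0,25,193),(0,25,224),(0,-39,193),(0,-39,224),(-8,15,122),(-8,-15,122)]),(0,255,0))
cv2.imwrite("pics/c.png",im)
E
```

```text
16.149276725536353
[ 0.5726009 -0.1676421] 0.13659
[[349, 322], [425, 116], [367, 326], [442, 119], [352, 559], [356, 317], [315, 309], [311, 379], [410, 170], [371, 162]]
[[115, 297], [236, 18], [98, 294], [153, 321], [153, 238], [213, 179], [215, 95], [186, 482], [213, 415]]
```

View pics/c.png

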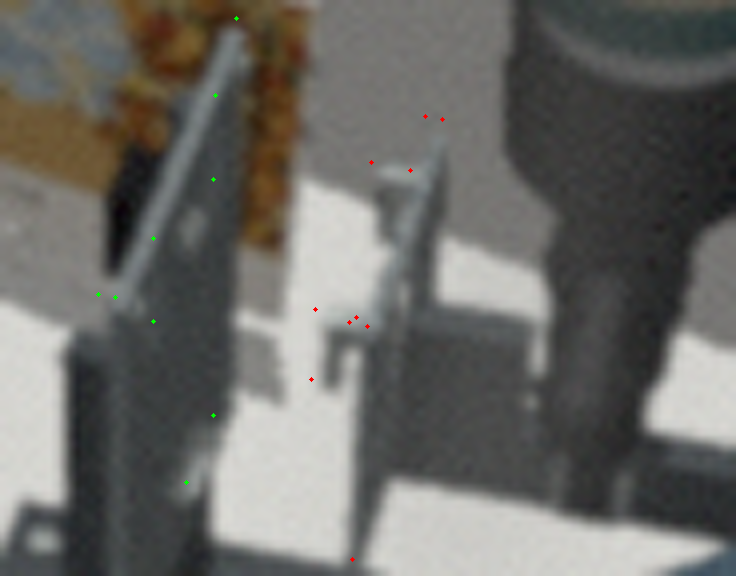

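The observed bracket and rack features sit about (+1,+1.5) px from the predictions for both objects, so their relative pose is good to about 1–2 mm. The lock at about (190,228) and ledge at about (190,490) agree with a panel shift near +6 mm. Advancing.

Emit:
jog_arm --deltas '[0, 0, 0, 14, 4, 0, 0, 0, 0, 0, 28, 8, 0, 0, 0, 0, 0, 40, 11.5, 0, 0, 0, 0, 0, 43, 12.5, 0, 0, 0, 0, 0, 43, 12.5, 0, 0, 0, 0, 0, 43, 12.5, 0, 0]'

```text
clock: 5.1
position: [0.5533, -0.1743, 0.152]
ee_rot: [-0.001, -0.14, 0.99, 0.0]
contact_force: [0.4, 0.3, -1.8]
width: 0.012
gripper_force: 78.4
```

Emit:
jog_arm --deltas '[0, 0, 0, 2, 0.6, 0, 0, 0, 0, 0, 4, 1.2, 0, 0, 0, 0, 0, 6, 1.7, 0, 0, 0, 0, 0, 7, 2, 0, 0, 0, 0, 0, 7, 2, 0, 0]'

```text
clock: 5.6
position: [0.5607, -0.1724, 0.1524]
ee_rot: [0.0, -0.14, 0.99, 0.0]
contact_force: [-0.0, -0.2, -1.9]
width: 0.0122
gripper_force: 78.4
```

Emit:
jog_arm --deltas '[0, 0, 0, 2, 0.6, 0, 0, 0, 0, 0, 4, 1.2, 0, 0, 0, 0, 0, 5, 1.5, 0, 0, 0, 0, 0, 5, 1.5, 0, 0]'

```text
clock: 6.0
position: [0.5658, -0.1709, 0.1523]
ee_rot: [0.0, -0.14, 0.99, 0.0]
contact_force: [0.1, 0.5, -2.1]
width: 0.0125
gripper_force: 78.4
```

Emit:
jog_arm --deltas '[0, 0, 0, 1, 0.3, 0, 0, 0, 0, 0, 2, 0.6, 0, 0, 0, 0, 0, 2, 0.6, 0, 0]'

```text
clock: 6.3
position: [0.5678, -0.1703, 0.1523]
ee_rot: [0.0, -0.14, 0.99, 0.0]
contact_force: [1.1, 0.3, -1.3]
width: 0.0126
gripper_force: 78.4
```

Emit:
jog_arm --deltas '[0, 0, 0, 1, 0.3, 0, 0, 0, 0, 0, 2, 0.6, 0, 0, 0, 0, 0, 2, 0.6, 0, 0]'

```text
clock: 6.6
position: [0.569, -0.1698, 0.1522]
ee_rot: [-0.001, -0.14, 0.99, 0.0]
contact_force: [-2.7, -1.0, -2.0]
width: 0.0126
gripper_force: 78.4
```

Emit:
jog_arm --deltas '[0, 0, 0, 1, 0.3, 0, 0, 0, 0, 0, 1, 0.3, 0, 0, 0, 0, 0, 1, 0.3, 0, 0]'

```text
clock: 6.9
position: [0.5691, -0.1697, 0.1521]
ee_rot: [-0.002, -0.14, 0.99, 0.0]
contact_force: [-5.0, -1.4, -2.3]
width: 0.0123
gripper_force: 78.5
```

The back face met the panel right at the predicted depth, so the hooks are through. I'll ease the push slightly and lower while watching the force.

Emit:
jog_arm --deltas '[0, 0, 0, -1, -0.3, -1, 0, 0, 0, 0, -1, -0.3, -3, 0, 0, 0, 0, -1, -0.3, -4, 0, 0, 0, 0, -1, -0.3, -4, 0]'

```text
clock: 7.3
position: [0.5692, -0.1699, 0.1481]
ee_rot: [-0.001, -0.14, 0.99, -0.0]
contact_force: [-4.5, -1.3, -0.4]
width: 0.0125
gripper_force: 78.7
```

Emit:
jog_arm --deltas '[0, 0, 0, 0, 0, -1, 0, 0, 0, 0, 0, 0, -2, 0, 0, 0, 0, 0, 0, -2, 0]'

```text
clock: 7.6
position: [0.5691, -0.1699, 0.1464]
ee_rot: [-0.001, -0.14, 0.99, -0.0]
contact_force: [-5.7, -1.6, 0.6]
width: 0.0121
gripper_force: 78.7
```

Emit:
jog_arm --deltas '[0, 0, 0, 0, 0, -1, 0, 0, 0, 0, 0, 0, -2, 0, 0, 0, 0, 0, 0, -2, 0]'

```text
clock: 7.9
position: [0.5691, -0.17, 0.145]
ee_rot: [-0.0, -0.14, 0.99, -0.0]
contact_force: [-7.2, -1.0, 3.2]
width: 0.0125
gripper_force: 79.3
```

Emit:
jog_arm --deltas '[0, 0, 0, 0, 0, -1, 0, 0, 0, 0, 0, 0, -2, 0, 0, 0, 0, 0, 0, -2, 0]'

```text
clock: 8.2
position: [0.5691, -0.1701, 0.1436]
ee_rot: [-0.0, -0.14, 0.99, -0.0]
contact_force: [-8.1, -1.3, 6.0]
width: 0.0124
gripper_force: 79.7
```

Emit:
jog_arm --deltas '[0, 0, 0, -1, -0.3, -1, 0, 0, 0, 0, -1, -0.3, -2, 0, 0, 0, 0, -1, -0.3, -3, 0, 0, 0, 0, -1, -0.3, -3, 0]'

```text
clock: 8.6
position: [0.569, -0.1705, 0.1409]
ee_rot: [0.001, -0.14, 0.99, -0.001]
contact_force: [-7.2, -1.8, 5.5]
width: 0.0123
gripper_force: 79.6
```

Emit:
jog_arm --deltas '[0, 0, 0, 0, 0, -1, 0, 0, 0, 0, 0, 0, -2, 0, 0, 0, 0, 0, 0, -2, 0]'

```text
clock: 8.9
position: [0.5691, -0.1706, 0.1391]
ee_rot: [0.001, -0.14, 0.99, -0.001]
contact_force: [-5.8, -2.2, 6.8]
width: 0.0126
gripper_force: 79.8
```

Emit:
jog_arm --deltas '[0, 0, 0, 0, 0, 0, 0.4, 0, 0, 0, 0, 0, 0, 0.4, 0, 0, 0, 0, 0, 0, 0.4, 0, 0, 0, 0, 0, 20, 0.4, 0, 0, 0, 0, 0, 60, 0.4, 0, 0, 0, 0, 0, 85, 0.4, 0, 0, 0, 0, 0, 85, 0, 0, 0, 0, 0, 0, 85, 0, 0, 0, 0, 0, 0, 85, 0]' --grip_force 60

```text
clock: 9.8
position: [0.568, -0.1696, 0.2207]
ee_rot: [-0.001, -0.14, 0.99, 0.001]
contact_force: [0.3, -0.9, -0.2]
width: -0.0
gripper_force: 0.0
```

```bash
python3 - <<'E'
from rig import manip, imaging
import cv2,numpy as np
s=imaging.get_image("scene");cv2.imwrite("pics/sd.png",s)
cv2.imwrite("pics/d.png",cv2.resize(s[100:200,220:330],None,fx=6,fy=6,interpolation=cv2.INTER_CUBIC))
d=manip.get_state();print(d["position"],d["ee_rot"],d["width"],d["contact_force"],d["moment"])
E
```

```text
[ 0.56788834 -0.16960077  0.22056905] [-1.28811634e-03 -1.39637056e-01  9.90201474e-01  9.35170663e-04] 7.093697696944225e-05 [-0.35960029  0.11060917  0.57930938] [0.02073025 0.0189846  0.00216322]
```

View pics/d.png

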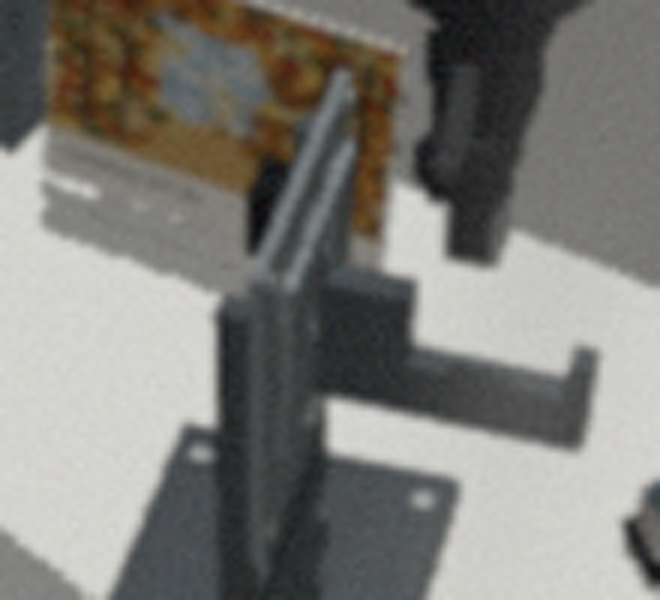

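The bracket hangs on its hooks, with the plate parallel to the panel and its root block top at (370,285). The shut fingers are at (472,260). I'll move over the root block and press.

Emit:
jog_arm --deltas '[0, 0, 0, 13, 3.5, 0, 0, 0, 0, 0, 26, 7, 0, 0, 0, 0, 0, 39, 11, 0, 0, 0, 0, 0, 39, 11, -6, 0, 0, 0, 0, 39, 11, -14, 0, 0, 0, 0, 39, 11, -18, 0, 0, 0, 0, 39, 11, -20, 0, 0, 0, 0, 39, 11, -20, 0]'

```text
clock: 10.65
position: [0.607, -0.1591, 0.2019]
ee_rot: [-0.0, -0.139, 0.99, 0.0]
contact_force: [0.3, -0.0, -0.2]
width: -0.0002
gripper_force: 0.0
```

Emit:
jog_arm --deltas '[0, 0, 0, 0, 0, -1, 0, 0, 0, 0, 0, 0, -2, 0, 0, 0, 0, 0, 0, -3, 0, 0, 0, 0, 0, 0, -4, 0, 0, 0, 0, 0, 0, -4, 0]'

```text
clock: 11.15
position: [0.6075, -0.159, 0.1983]
ee_rot: [-0.0, -0.14, 0.99, 0.0]
contact_force: [-0.0, -0.4, 0.5]
width: 0.0002
gripper_force: 0.0
```

Emit:
jog_arm --deltas '[0, 0, 0, 0, 0, -1, 0, 0, 0, 0, 0, 0, -2, 0, 0, 0, 0, 0, 0, -3, 0, 0, 0, 0, 0, 0, -3, 0]'

```text
clock: 11.55
position: [0.6078, -0.1591, 0.1972]
ee_rot: [0.001, -0.14, 0.99, -0.0]
contact_force: [-1.7, 1.1, 8.0]
width: 0.0001
gripper_force: 4.0
```

Emit:
jog_arm --deltas '[0, 0, 0, 0, 0, -1, 0, 0, 0, 0, 0, 0, -2, 0, 0, 0, 0, 0, 0, -3, 0, 0, 0, 0, 0, 0, -3, 0]'

```text
clock: 11.95
position: [0.6079, -0.1594, 0.1956]
ee_rot: [0.001, -0.14, 0.99, -0.001]
contact_force: [-3.7, 0.8, 10.7]
width: -0.0004
gripper_force: 5.6
```

Emit:
jog_arm --deltas '[0, 0, 0, 0, 0, -1, 0, 0, 0, 0, 0, 0, -2, 0, 0, 0, 0, 0, 0, -2, 0]'

```text
clock: 12.25
position: [0.608, -0.1595, 0.1937]
ee_rot: [0.001, -0.14, 0.99, -0.001]
contact_force: [-4.4, 0.3, 13.4]
width: 0.0004
gripper_force: 6.8
```

Emit:
jog_arm --deltas '[0, 0, 0, 0, 0, -1, 0, 0, 0, 0, 0, 0, -2, 0, 0, 0, 0, 0, 0, -2, 0]'

```text
clock: 12.55
position: [0.608, -0.1596, 0.192]
ee_rot: [0.002, -0.14, 0.99, -0.001]
contact_force: [-4.7, 0.1, 14.5]
width: 0.0004
gripper_force: 7.3
```

Emit:
jog_arm --deltas '[0, 0, 0, 0, 0, -1, 0, 0, 0, 0, 0, 0, -2, 0, 0, 0, 0, 0, 0, -2, 0]'

```text
clock: 12.85
position: [0.6082, -0.1595, 0.1895]
ee_rot: [0.002, -0.14, 0.99, -0.001]
contact_force: [-3.2, -0.3, 13.4]
width: 0.0001
gripper_force: 6.2
```

Emit:
jog_arm --deltas '[0, 0, 0, 0, 0, -1, 0, 0, 0, 0, 0, 0, -2, 0, 0, 0, 0, 0, 0, -2, 0]'

```text
clock: 13.15
position: [0.6082, -0.1595, 0.1894]
ee_rot: [0.002, -0.14, 0.99, -0.001]
contact_force: [-5.7, 1.2, 20.2]
width: 0.0001
gripper_force: 10.1
```

It bottomed at TCP z 0.1894, where the force dipped and then rose without motion, which is the snap. I'll ease off in small steps to feel where the bracket stops following.

Emit:
jog_arm --deltas '[0, 0, 0, 0, 0, 3, 0, 0, 0, 0, 0, 0, 6, 0, 0, 0, 0, 0, 0, 6, 0]'

```text
clock: 13.45
position: [0.608, -0.1592, 0.1908]
ee_rot: [0.0, -0.14, 0.99, -0.0]
contact_force: [-0.2, -0.7, 6.6]
width: 0.0001
gripper_force: 3.2
```

Emit:
jog_arm --deltas '[0, 0, 0, 0, 0, 1, 0, 0, 0, 0, 0, 0, 2, 0, 0, 0, 0, 0, 0, 2, 0]'

```text
clock: 13.75
position: [0.6073, -0.1589, 0.1916]
ee_rot: [-0.001, -0.14, 0.99, 0.0]
contact_force: [0.2, 0.8, -0.1]
width: 0.0004
gripper_force: 0.0
```

Emit:
jog_arm --deltas '[0, 0, 0, 0, 0, 1, 0, 0, 0, 0, 0, 0, 2, 0, 0, 0, 0, 0, 0, 2, 0]'

```text
clock: 14.05
position: [0.6077, -0.159, 0.1943]
ee_rot: [-0.0, -0.14, 0.99, 0.0]
contact_force: [0.2, -0.4, 0.9]
width: -0.0002
gripper_force: 0.0
```

Contact ended within about 1.5–2 mm of the bottom, so the lock is holding. Retreating to check by camera.

Emit:
jog_arm --deltas '[0, 0, 0, 0, 0, 30, 0, 0, 0, 0, 0, 0, 70, 0, 0, 0, 0, -20, -5, 100, 0, 0, 0, 0, -60, -15, 110, 0, 0, 0, 0, -100, -15, 110, 0, 0, 0, 0, -140, -15, 110, 0, 0, 0, 0, -140, -15, 110, 0, 0, 0, 0, -140, -15, 110, 0]'

```text
clock: 14.85
position: [0.4673, -0.1741, 0.305]
ee_rot: [0.001, -0.139, 0.99, -0.0]
contact_force: [0.2, -0.0, 0.1]
width: -0.0
gripper_force: 0.0
```

```bash
python3 - <<'E'
from rig import manip, imaging
import cv2,numpy as np
s=imaging.get_image("scene");t=imaging.get_image("top")
f=lambda im,x,y,w,h,k:cv2.resize(im[y:y+h,x:x+w],None,fx=k,fy=k,interpolation=cv2.INTER_CUBIC)
a=np.hstack([f(s,220,100,100,80,4),f(t,265,100,100,80,4)]);b=np.hstack([cv2.resize(s,(400,280)),cv2.resize(t,(400,280))])
cv2.imwrite("pics/e.png",np.vstack([a,b[:280]]))
d=manip.get_state();print(d["position"],d["contact_force"])
E
```

```text
[ 0.46860649 -0.17431007  0.30454665] [-0.55607476  0.15931986  0.45732535]
```

View pics/e.png

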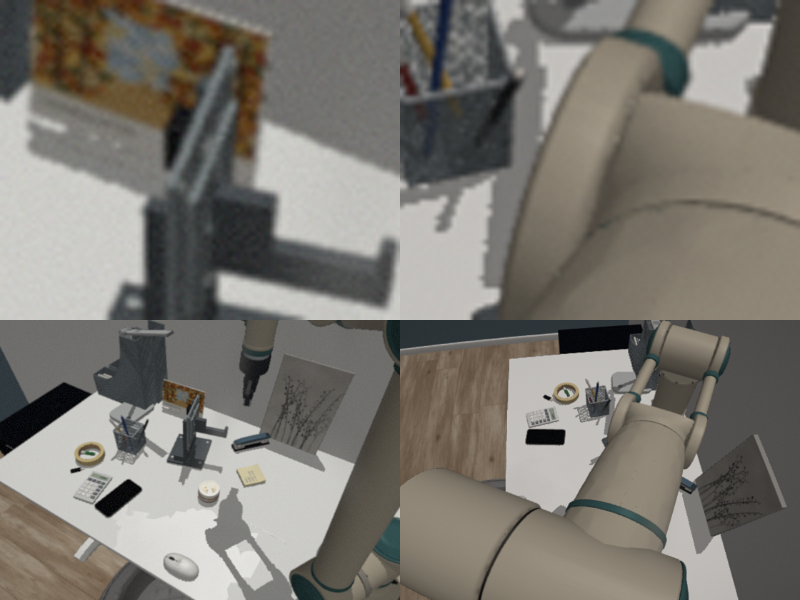

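The bracket hangs level and flush on the panel, with its root block at about (245,200) in the crop. The bystanders haven't moved and the robot is clear of everything.

```bash
python3 -c "
from rig import manip; print(manip.sign_off())"
```

```text
the job is handed in; nothing more can be done
None
```

The bracket is hooked through both slots, pushed down until the lock snapped over it, and released, and the job was handed in at about 15 s; I judged the lock by feel and by how the bracket hangs, because the lock itself wasn't visible in the pictures.

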